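# Take the padlock off the pigment chest

### The job

Lift the paint kettle by its arched handle off the small stand on the chest's lid and set it down upright on the cork mat. Then turn the padlock's dial clockwise, click by click, until its pointer clicks home facing the index stud and the shackle, pull the shackle up open, draw the lock out of the hasp channel and hold it up, shackle open, a hand's breadth clear above the chest (at least 60 mm over its lid): finish while holding it there. Keep the kettle upright, and leave the statuettes, jars, dish and brush where they are.

Things in the scene. Friction and masses are not known exactly. Their poses are not given: they have to be found in the camera images.
- chest: flat grey steel chest, fixed to the bench, 204 (x) x 364 (y) x 60 mm high; origin at the centre of its underside, z up. Its lid carries a small round stand with the kettle (at y = +95 mm) and the hasp channel with the lock (at y = -139 to -26 mm).
- lid_top (a point): centre of the upper face of the chest's lid, 60 mm above the bench, axes as the chest's
- stand_top (a point): centre of the top of the fixed round stand on the lid: 76 mm wide, top 25 mm above the lid
- channel_mouth (a point): middle of the open end of the hasp channel, on the lid: two steel cheeks 30 mm high, 58 mm apart, run from here 110 mm along the chest's -y to a closed end. The lock lies in it with 2 mm play a side. Shackle up, the lock slides out along +y: after 40 mm it is clear of the hasp's tongue and can be lifted; after 62 mm it meets the stand.
- hasp_eye (a point): centre of the hasp's eye, axes as the chest's: a 16 x 16 mm hole in a level steel tongue 4 mm thick, 26 mm wide along y, from a post 60 mm high on the channel's +x side to 13 mm beyond the eye's centre. Its underside is 7 mm above the lock's top, so the lock cannot be lifted under it. The shackle's short (+x) leg stands in the eye, the long leg is free of it.
- lock: heavy brass block padlock, loose, 54 (x) x 124 (y) x 44 mm, about 0.47 kg in all, most of it at the shackle's end; origin at the centre of its underside, z up, y towards the dial's end. It lies in the channel. Steel dial centred at y = +26 mm on its top, shackle at y = -35 mm.
- index_stud (a point): small dark stud on the lock's top, between dial and shackle: the dial is open when its pointer faces it
- dial (a joint): dial angle (rad) about the lock's z, growing counter-clockwise from above. 0 = pointer faces stud and shackle; only here (within 0.2) can the shackle rise. Notches click every 0.524 (30 degrees), about 0.04 N m to turn over; let go, it settles in the nearest. Starts at the notch 0.52, 1.05 or 1.57, so turn it clockwise. End stops -0.35 and 2.7.
- dial_grip (a point): on the dial's axis, 18 mm above the lock's top, turns with the dial: a steel disc 44 mm wide, 8 mm high, with a bar grip on it 11 mm wide (dial's x), 38 mm long (dial's y), top 26 mm above the lock's top. The pointer is a dark nose 6 mm wide at the bar's -y end, reaching 25 mm from the axis. Grip the bar across its width from above.
- shackle (a joint): how far the shackle is pulled out of the lock (m): 0 = shut, 0.034 = upper stop, where it lifts the lock; slides along the lock's z with 1 N friction, captive by its long leg. From 0.023 its short leg stands above the hasp's tongue (lock lying on the lid), with 12 mm to spare at 0.034.
- bow (a point): middle of the shackle's level top bar (round steel 9 mm thick, along the lock's x, straight for 12 mm, the bow 41 mm wide), 47.5 mm above the lock's top when shut; rises with the shackle. Pinch it from above, fingers closing along the lock's y; it can carry the lock.
- kettle: closed cylindrical aluminium paint kettle with a thin blue band, loose, 74 mm wide, 70 mm high to its lid, 0.2 to 0.42 kg; origin at the centre of its underside, z up; a rigid arched steel handle spans it along its x axis, 120 mm high. It stands on the chest's stand.
- kettle_handle (a point): middle of the handle's level top bar: round, 10 mm thick, 36 mm long along the kettle's x, 115 mm above the kettle's underside; grip it from above with fingers closing along the kettle's y
- mat_top (a point): centre of the upper face of the cork mat: 150 x 150 mm, 4 mm thick, fixed flat on the bench to the left of the chest, clear of other things
- statue_lid: bystander: white unpainted statuette on a dark round foot 42 mm wide, 85 mm tall, origin at the centre of its underside; stands on the chest's lid beside the stand
- statue_a: bystander: white unpainted statuette on a dark round foot 52 mm wide, 130 mm tall, origin at the centre of its underside; behind the chest
- statue_b: bystander: white unpainted statuette on a dark round foot 50 mm wide, 120 mm tall, origin at the centre of its underside; behind the chest
- statue_c: bystander: white unpainted statuette on a dark round foot 46 mm wide, 100 mm tall, origin at the centre of its underside; in front, to the left
- jar_a: bystander: closed amber glass jar, 56 mm wide, 110 mm tall, right of the chest; origin at the centre of its underside
- jar_b: bystander: closed yellow bottle, 52 mm wide, 130 mm tall, right of the chest; origin at the centre of its underside
- dish: bystander: small white bowl, 80 mm wide, 28 mm high, beyond the mat; origin at the centre of its underside
- brush: bystander: paint brush 170 mm long lying left of the mat
Mind the look-alikes: they are no part of the job. What is shaped like the lock but green or purple is not meant.

How it is judged:
By the outcome, as a careful person would: the job done as asked, in the order asked, and still so for the second after the job is handed in, while the arm keeps its last pose, push and grip.
It also fails if it takes over 72 s, if anything falls off the work surface, if the arm or the gripper's body presses on something with over 40 N, if the wrist force passes 120 N, or if a joint passes its speed limit or range.

### The arm

A 6-joint arm with a two-finger parallel gripper is mounted at the origin on the work surface. World frame = base frame: x ahead of the robot, y to its left, z up, the work surface at z = 0. Lengths are in mm, angles in rad, forces in N, time in s.
With the tool pointing down it reaches from about 275 to 1000 mm from the base axis. Payload 8.4 kg.
Tool frame: the origin (TCP) lies at the very end of the fingers, on their centre line; the grasp point (between the pads) lies 19 mm behind it; z points along the fingers, y is the line along which they close (so a half turn about z gives the same grasp; the last joint's range is limited). The gripper opens to 85 mm and grips with 20 to 120 N. Pads are 22 mm wide; open, the fingers measure 114 mm over their backs; the gripper's body (76 mm by 85 mm) begins 54 mm behind the grasp point. The pads swing forward as they close: fully open they stand 13 mm farther back than shut.
Start: joints at [1.149, 0.353, 1.633, -0, 1.155, -0.002], TCP at [254.735, 570.735, 231.281] pointing down, gripper open.
Joint ranges: [-2.63, 2.63], [-0.92, 2.1], [0.06, 2.66], [-1.3, 4.44], [0, 2.69], [-3.02, 3.02]. Speed limits (rad/s): [2.22, 2.22, 2.79, 3.14, 3.14, 3.14].

### API

Orientations are given as [roll, pitch, yaw] about the fixed x, y, z axes, in that order (R = Rz(yaw) Ry(pitch) Rx(roll)).
In Python, from rig import sensors, grab_frame, camera_params, order gives the robot as it stands. The module is installed in compiled form; this text tells all that it offers.
- The arm moves only by the tool move_arm, never from a script. Its argument "motion" is a list of rows, each a list of 7 numbers: the turn, a rotation vector about the tool's x, y, z in fractions of the full range, 1 being 180 degrees, then the shift along the tool's x, y, z in shares of 0.5 m (1.0 is 0.5 m), then the finger opening in m, from 0 to 0.0854. A call has 1 to 8 rows; each row is the pose to reach, as a shift and turn from the pose commanded when the call began, along the tool's axes at that moment; what a row does not reach only later rows make up. A row lasts 1/8 s, in which the tool goes at most 62.5 mm and 10.7 degrees, less where a joint would pass 70% of its speed; a pose out of reach is approached as far as the arm can. No shift or turn number may pass 1 either way. A call with a gripper value outside its range is refused whole. The fingers move at their own pace and stop on an object; "grip_force" is the grip in N (left out, the last holds). Time passes only in rows, so rows that repeat a pose let the fingers close. It gives the time, the measured TCP pose, the force, the opening and the grip force at its end, in the units of the state.
- sensors.sense(): the state, without advancing time (a new reading comes with each control period).
- grab_frame(name): name is "side" or "top"; returns (picture, depth): 480x640x3 uint8, red, green, blue; 480x640 float32, mm along the optical axis (not along the pixel's ray), 0 where there is no reading.
- camera_params(name): a dict with "camera_matrix" (3x3 intrinsics, pixels), "k1" (the pictures are not rectified: a ray, as slopes to the right and down, at radius r is drawn at 1 + k1 r^2 times it, then the intrinsics apply), "world_from_camera" (4x4, takes a point from camera to world coordinates). Camera axes: x right, y down, z forward; pixel columns grow to the right and rows downward; lengths in mm; the calibration is good to about 2 mm. A picture is of the moment at which its call begins. camera_params takes no time and is no camera call.
- order.sign_off(): hands the job in; it is judged then, once.
The state is a dict: "clock": time; "qpos": joint angles; "qvel": joint speeds; "joint_efforts": joint torques, N m; "eef_pos": TCP position; "tcp_rot": TCP orientation; "contact_force": force on the tool from outside, world axes, zero at the start; "wrist_torque": the same for the moment, N m; "opening": opening from 0.0 (shut) to 1.0 (fully open); "grasp_force": force on a finger pad.
Only numpy, scipy, OpenCV 4.12 (cv2) and the standard library are available. Lean on these libraries where they do the work, as an engineer would, in place of code of your own. Each camera call takes 0.05 s, during which the arm holds its last target. There are 200 camera calls.

## Working session

There is one attempt and no reset: what is moved stays moved. The work goes in short steps, Python scripts to look and compute and a tool call to move; the robot and the scene stay as the last step left them, time stands still between calls to the robot, and variables do not carry over. Pictures are saved under pics/ and viewed, at most 10 in all, crops included, and the job is handed in when it is done.

Besides the shell and the picture viewer there is one more tool, called in YAML: its name, and indented under it one key for each argument. move_arm: Moves the arm, as the interface text tells. Its arguments: {"type":"object","properties":{"motion":{"type":"array","items":{"type":"array","items":{"type":"number"}}},"grip_force":{"type":"number"}},"required":["motion"]}

```bash
mkdir -p pics; cat > h.py <<'E'
import numpy as np, cv2
from rig import sensors, grab_frame, camera_params, order
from scipy.spatial.transform import Rotation as R
def shot(n,f):
    p,d=grab_frame(n); cv2.imwrite(f'pics/{f}.png',p[:,:,::-1]); np.save(f'pics/{f}.npy',d); return p,d
def crop(f,x0,y0,x1,y1,s,o):
    im=cv2.imread(f'pics/{f}.png')[y0:y1,x0:x1]; cv2.imwrite(f'pics/{o}.png',cv2.resize(im,None,fx=s,fy=s,interpolation=cv2.INTER_CUBIC))
def ray(n,u,v):
    c=camera_params(n);K=np.array(c['camera_matrix'],float);T=np.array(c['world_from_camera'],float)
    x=cv2.undistortPoints(np.array([[[u,v]]],float),K,np.array([c['k1'],0,0,0,0],float))[0,0]
    return T,np.array([x[0],x[1],1.])
def at_z(n,u,v,z):
    T,r=ray(n,u,v);d=T[:3,:3]@r;o=T[:3,3];return o+d*(z-o[2])/d[2]
def at_d(n,u,v,D):
    T,r=ray(n,u,v);return T[:3,:3]@(r*D)+T[:3,3]
def cloud(n,D):
    c=camera_params(n);K=np.array(c['camera_matrix'],float);T=np.array(c['world_from_camera'],float)
    vv,uu=np.mgrid[0:480,0:640];p=np.stack([uu,vv],-1).reshape(-1,1,2).astype(float)
    x=cv2.undistortPoints(p,K,np.array([c['k1'],0,0,0,0],float))[:,0]
    q=np.c_[x,np.ones(len(x))]*D.reshape(-1,1);w=q@T[:3,:3].T+T[:3,3];w[D.ravel()==0]=np.nan
    return w.reshape(480,640,3)
def proj(n,P):
    c=camera_params(n);K=np.array(c['camera_matrix'],float);T=np.linalg.inv(np.array(c['world_from_camera'],float))
    r,_=cv2.Rodrigues(T[:3,:3]);return cv2.projectPoints(np.array(P,float).reshape(-1,1,3),r,T[:3,3],K,np.array([c['k1'],0,0,0.]))[0][:,0]
E
python3 - <<'E'
from h import *
shot('top','t0');shot('side','s0');s=sensors.sense();print(s)
for n in('top','side'):print(camera_params(n))
E
```

```text
{'clock': 0.1, 'qpos': array([ 1.14861837e+00,  3.53585460e-01,  1.63406575e+00, -2.30070102e-05,
        1.15519836e+00, -2.44420087e-03]), 'qvel': array([ 3.13877898e-04, -2.52981093e-03, -2.80433182e-03,  4.01161943e-05,
       -5.77567889e-04,  8.07539959e-04]), 'joint_efforts': array([ 4.73302907e-05, -6.06359982e+01, -3.42820430e+01, -9.21755856e-06,
        3.99818702e-03,  6.76840642e-06]), 'eef_pos': array([254.55359155, 570.34116312, 230.63008657]), 'tcp_rot': array([-3.14033569e+00,  1.79646274e-05,  2.72186821e+00]), 'contact_force': array([-0.04334012, -0.72662474,  0.21723025]), 'wrist_torque': array([ 0.01559514, -0.00031938,  0.02443846]), 'grasp_force': 0.0, 'opening': 0.9994175730503125}
{'camera_matrix': array([[439.60511123,   0.        , 329.45713735],
       [  0.        , 439.60511123, 246.08202562],
       [  0.        ,   0.        ,   1.        ]]), 'k1': -0.07826624120047895, 'world_from_camera': array([[-2.81834136e-02, -9.81361598e-01,  1.90092368e-01,
         3.44022689e+02],
       [-9.99593186e-01,  2.85015338e-02, -1.06073404e-03,
         4.16939625e+01],
       [-4.37696039e-03, -1.90044931e-01, -9.81765637e-01,
         1.15238295e+03],
       [ 0.00000000e+00,  0.00000000e+00,  0.00000000e+00,
         1.00000000e+00]])}
{'camera_matrix': array([[468.24801136,   0.        , 314.48415597],
       [  0.        , 468.24801136, 242.64112643],
       [  0.        ,   0.        ,   1.        ]]), 'k1': -0.040883679722566825, 'world_from_camera': array([[ 7.38473456e-01, -4.52148586e-01,  5.00218563e-01,
        -4.91290677e+00],
       [-6.73968989e-01, -4.72340848e-01,  5.68031623e-01,
        -5.71840364e+02],
       [-2.05610354e-02, -7.56608075e-01, -6.53545304e-01,
         8.39469031e+02],
       [ 0.00000000e+00,  0.00000000e+00,  0.00000000e+00,
         1.00000000e+00]])}
```

View pics/t0.png

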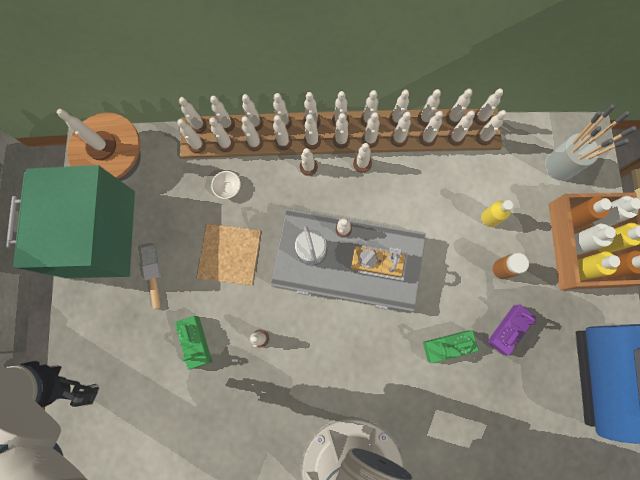

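View pics/s0.png

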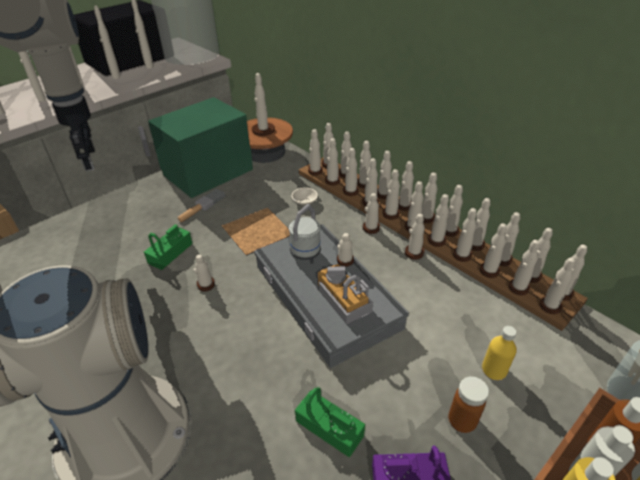

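The top view shows the brass lock in the hasp channel at about (380,262) and the kettle on its stand at (310,246). The mat is at (230,254) and the lid statuette at (344,228). Things that could be taken for the lock: green (193,342), green (451,347) and purple (512,330). I choose the brass one on the chest and check it in a close crop.

```bash
python3 - <<'E'
from h import *
crop('t0',265,200,435,320,4.6,'t0c')
D=np.load('pics/t0.npy');w=cloud('top',D)
m=(abs(w[...,2]-60)<5);m[:200]=0;m[320:]=0;m[:,:265]=0;m[:,435:]=0
P=w[m];print(len(P),np.median(P[:,2]))
from scipy.spatial import ConvexHull
r=cv2.minAreaRect(P[:,:2].astype(np.float32));print('chest',r)
# mat
m=np.zeros((480,640),bool);im=cv2.imread('pics/t0.png').astype(int)
m[215:295,190:270]=1;m&=(im[...,2]-im[...,0]>40);P=w[m];print('mat',len(P),cv2.minAreaRect(P[:,:2].astype(np.float32)),np.median(P[:,2]))
m=np.zeros((480,640),bool);m[205:285,270:420]=1
for lo,hi in((150,162),(162,215)):
  q=m&(w[...,2]>lo)&(w[...,2]<hi);P=w[q];print(lo,len(P),P.mean(0) if len(P) else 0, cv2.minAreaRect(P[:,:2].astype(np.float32)) if len(P)>3 else 0)
E
```

```text
8278 58.602740548348265
chest ((519.6431274414062, -7.3036956787109375), (364.8134765625, 207.94268798828125), 78.16719055175781)
mat 3092 ((nan, nan), (0.0, 0.0), 0.0) nan
150 589 [538.02776247  73.06492594 153.19433882] ((517.0932006835938, 5.206756591796875), (239.36978149414062, 71.61802673339844), 72.95756530761719)
162 156 [535.72421106  83.94009725 194.53991557] ((540.4259033203125, 85.02946472167969), (79.45563507080078, 9.8407564163208), 13.559203147888184)
```

View pics/t0c.png

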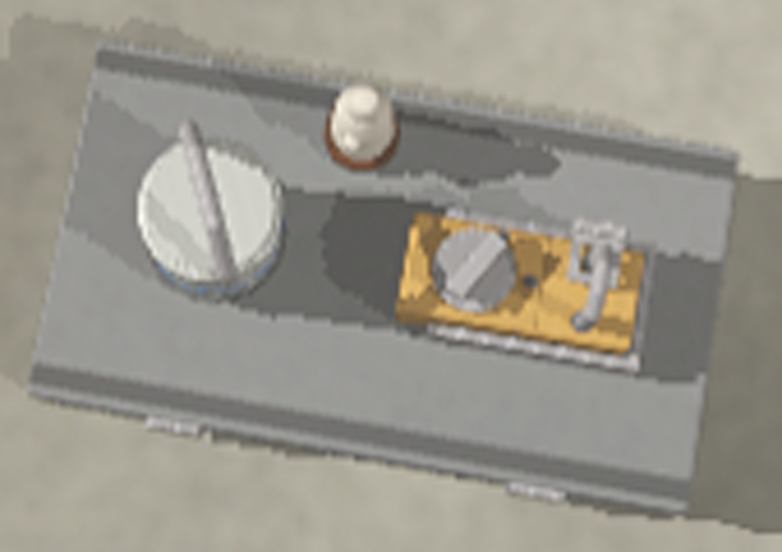

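The crop confirms the brass lock in the grey channel. The dial is at crop (476,268), with its bar pointing up and to the right at about 60° from the stud at (530,283). The shackle and tongue are at about (600,265), and the kettle handle runs from (188,125) to (232,275). Next I measure positions in the chest frame.

```bash
python3 - <<'E'
from h import *
yaw=np.deg2rad(78.167-90);C=np.array([519.64,-7.30]);A=np.array([[np.cos(yaw),-np.sin(yaw)],[np.sin(yaw),np.cos(yaw)]])
D=np.load('pics/t0.npy');w=cloud('top',D);ok=~np.isnan(w[...,2])
im=cv2.imread('pics/t0.png').astype(int)
loc=(w[...,:2]-C)@A
L=np.dstack([loc,w[...,2]])
box=ok&(abs(L[...,0])<110)&(abs(L[...,1])<190)
def rep(n,m):
    P=w[m];l=L[m];r=cv2.minAreaRect(P[:,:2].astype(np.float32));print(n,len(P),'rect',np.round(r[0],1),np.round(r[1],1),round(r[2],1),'loc min',l.min(0).round(1),'max',l.max(0).round(1),'med',np.median(l,0).round(1))
rep('handle top',box&(L[...,2]>195)&(L[...,1]>40))
rep('kettle lid',box&(abs(L[...,2]-155)<5)&(L[...,1]>40))
br=box&(L[...,1]<10)&(im[...,2]-im[...,0]>60)&(abs(L[...,2]-103)<6);rep('brass',br)
lk=box&(L[...,1]<0)&(abs(L[...,0])<45)
rep('dial bar',lk&(L[...,2]>122)&(L[...,2]<136)&(L[...,1]>-85)&(L[...,1]<-10))
rep('dial disc',lk&(L[...,2]>107)&(L[...,2]<118)&(L[...,1]>-85)&(L[...,1]<-10))
rep('bow',lk&(L[...,2]>142)&(L[...,1]<-85))
rep('tongue',lk&(L[...,2]>109)&(L[...,2]<124)&(L[...,1]<-85))
m=np.zeros((480,640),bool);m[215:295,190:270]=1;m&=ok&(im[...,2]-im[...,0]>40);P=w[m];print('mat',len(P),cv2.minAreaRect(P[:,:2].astype(np.float32)),P.mean(0))
for u,v in((202,225),(261,227),(254,285),(198,280)):print(at_z('top',u,v,4).round(1))
st=box&(L[...,2]>90)&(L[...,0]>40);rep('statue',st)
print('bar pts',L[lk&(L[...,2]>122)&(L[...,2]<136)&(L[...,1]>-85)&(L[...,1]<-10)].round(0).astype(int)[::8].tolist())
# side view
D=np.load('pics/s0.npy');w=cloud('side',D);ok=~np.isnan(w[...,2]);L=np.dstack([(w[...,:2]-C)@A,w[...,2]]);box=ok&(abs(L[...,0])<110)&(abs(L[...,1])<190)
print('side')
rep('handle top',box&(L[...,2]>195)&(L[...,1]>40))
rep('lid',box&(abs(L[...,2]-60)<4))
rep('bar',box&(L[...,2]>122)&(L[...,2]<136)&(L[...,1]>-85)&(L[...,1]<-10)&(abs(L[...,0])<45))
rep('bow',box&(abs(L[...,0])<45)&(L[...,2]>142)&(L[...,1]<-85))
E
```

```text
handle top 98 rect [540.5  85.1] [52.4  9.8] 13.6 loc min [-22.5  83.  195.2] max [ 24.2 108.8 206. ] med [  1.7  94.6 202.3]
kettle lid 551 rect [541.5  85.7] [69.8 72.5] 88.2 loc min [-33.2  59.2 150. ] max [ 38.7 131.1 159.3] med [  1.6  94.9 153.1]
brass 627 rect [507.1 -75.5] [123.3  54. ] 77.9 loc min [ -25.3 -131.    97. ] max [ 28.7  -7.6 108.6] med [ -5.6 -78.8 102.1]
dial bar 72 rect [512.9 -50.7] [10.7 38.4] 48.7 loc min [-15.4 -55.7 124. ] max [ 19.6 -30.8 132.7] med [  1.6 -43.7 128.3]
dial disc 175 rect [512.9 -56.5] [72.5 41.9] 88.3 loc min [-19.4 -82.8 107.2] max [ 23.4 -10.6 117.7] med [  1.  -42.6 110.6]
bow 60 rect [ 500.7 -110.6] [ 9.1 36.5] 77.8 loc min [ -15.6 -109.4  142. ] max [  20.9 -100.3  156.8] med [ 1.000e-01 -1.043e+02  1.513e+02]
tongue 109 rect [ 507.8 -111.7] [25.9 57. ] 77.4 loc min [ -18.7 -117.8  110.2] max [ 38.1 -91.6 123.6] med [  25.5 -102.   114.4]
mat 3077 ((554.7362060546875, 310.41217041015625), (151.0733184814453, 152.59580993652344), 81.52127838134766) [552.98155876 309.80435309   2.34565037]
[634.5 383.8   4. ]
[624.  223.1   4. ]
[468.1 241.4   4. ]
[485.1 390.6   4. ]
statue 160 rect [597.2   4.4] [30.7 32.1] 18.7 loc min [54.6 11.4 90. ] max [ 86.9  44.  147. ] med [ 67.9  26.9 121. ]
bar pts [[18, -48, 127], [13, -44, 126], [11, -51, 129], [9, -54, 128], [2, -40, 129], [1, -43, 126], [-2, -46, 129], [-8, -35, 126], [-10, -40, 130]]
side
handle top 86 rect [540.3  83.2] [53.6 10.8] 14.4 loc min [-22.3  78.1 195. ] max [ 27.2 105.3 209.1] med [ -1.6  90.1 203.8]
lid 6673 rect [520.7  -8.1] [366.5 209.5] 78.0 loc min [-103.8 -184.    56. ] max [105.6 182.7  64. ] med [-36.  -44.2  61.3]
bar 114 rect [515.  -54.8] [11.6 41.7] 47.6 loc min [-15.2 -57.7 122. ] max [ 24.1 -33.8 134.5] med [  2.8 -46.4 130. ]
bow 84 rect [ 500.7 -111.6] [ 8.8 41.7] 78.6 loc min [ -18.  -110.5  142.3] max [  23.6 -101.6  159. ] med [  -0.6 -107.7  152.1]
```

```bash
cat >> h.py <<'E'
def go(x,y,z,ydeg):
    "shift (m) in tool axes and turn (rad) about tool z to bring TCP to xyz, tool y at ydeg (mod 180), tool straight down"
    s=sensors.sense();T=R.from_euler('xyz',s['tcp_rot']);p=s['eef_pos']
    c=np.rad2deg(np.arctan2(*T.as_matrix()[:2,1][::-1]));d=(ydeg-c+90)%180-90
    W=R.from_euler('xyz',[np.pi,0,np.deg2rad(ydeg+90)]); 
    r1=(T.inv()*W).as_rotvec();r2=(T.inv()*W*R.from_rotvec([0,0,np.pi])).as_rotvec();r=min(r1,r2,key=np.linalg.norm)
    print('t',s['clock'].__round__(2),'pos',p.round(1),'ydeg',round(c,1),'turn',r.round(3),'shift',(T.inv().apply(np.array([x,y,z])-p)/1000).round(4),'F',np.round(s['contact_force'],1),'open mm',round(s['opening']*85.4,1),'gf',round(float(s['grasp_force']),1),'q',s['qpos'].round(2))
E
python3 -c "
from h import *
go(540.4,84.5,235,103.6)"
```

```text
t 0.1 pos [254.6 570.3 230.6] ydeg 66.0 turn [-0.001 -0.    -0.657] shift [-0.459  -0.3272 -0.004 ] F [-0.  -0.7  0.2] open mm 85.4 gf 0.0 q [ 1.15  0.35  1.63 -0.    1.16 -0.  ]
```

Careful with the scale: shifts go in shares of 0.5 m and turns go in shares of 180 degrees. That gives: -0.4 m is -0.8, -0.35 m is -0.7, -0.64 rad is -0.2037.

move_arm:
  motion:
    - [0,0,-0.0255,-0.1,-0.072,-0.008,0.06]
    - [0,0,-0.0509,-0.2,-0.142,-0.008,0.06]
    - [0,0,-0.0764,-0.3,-0.214,-0.008,0.06]
    - [0,0,-0.1019,-0.4,-0.286,-0.008,0.06]
    - [0,0,-0.1273,-0.5,-0.356,-0.008,0.06]
    - [0,0,-0.1528,-0.6,-0.428,-0.008,0.06]
    - [0,0,-0.1783,-0.7,-0.5,-0.008,0.06]
    - [0,0,-0.2037,-0.8,-0.57,-0.008,0.06]

```text
clock: 1.1
eef_pos: [504.5, 145.5, 235.3]
tcp_rot: [3.142, 0.0, -2.919]
contact_force: [0.4, 0.9, 0.2]
opening: 0.701
grasp_force: 0.0
```

```bash
python3 -c "
from h import *
go(540.4,84.5,181,103.6)"
```

```text
t 1.1 pos [504.5 145.5 235.3] ydeg 102.8 turn [ 0.     0.    -0.015] shift [-0.0216 -0.0675  0.0542] F [0.4 0.9 0.2] open mm 59.9 gf 0.0 q [ 0.28  0.19  1.84  0.    1.11 -1.52]
```

Converted, -0.068 m is -0.136, -0.034 m is -0.068, -0.015 rad is -0.0048.

move_arm:
  motion:
    - [0,0,-0.0048,-0.022,-0.068,0,0.06]
    - [0,0,-0.0048,-0.044,-0.136,0,0.06]
    - [0,0,-0.0048,-0.044,-0.136,0,0.06]
    - [0,0,-0.0048,-0.044,-0.136,0,0.06]

```text
clock: 1.6
eef_pos: [539.7, 86.1, 235.0]
tcp_rot: [3.141, -0.001, -2.907]
contact_force: [-0.5, -0.2, -0.2]
opening: 0.704
grasp_force: 0.0
```

```bash
python3 -c "
from h import *
go(540.4,84.5,181,103.6)"
```

```text
t 1.6 pos [539.7  86.1 235. ] ydeg 103.4 turn [ 0.    -0.001 -0.003] shift [-0.0004 -0.0018  0.0539] F [-0.5 -0.2 -0.2] open mm 60.2 gf 0.0 q [ 0.16  0.23  1.8   0.    1.12 -1.65]
```

Descend and grip.

Converted, 0.054 m is 0.108, 0.027 m is 0.054.

move_arm:
  motion:
    - [0,0,0,0,-0.004,0.054,0.06]
    - [0,0,0,0,-0.004,0.108,0.06]
    - [0,0,0,0,-0.004,0.108,0.03]
    - [0,0,0,0,-0.004,0.108,0.004]
    - [0,0,0,0,-0.004,0.108,0.004]
    - [0,0,0,0,-0.004,0.108,0.004]
    - [0,0,0,0,-0.004,0.108,0.004]
  grip_force: 70

```text
clock: 2.48
eef_pos: [541.4, 84.4, 182.6]
tcp_rot: [3.141, 0.002, -2.907]
contact_force: [-2.1, 1.9, 7.2]
opening: 0.089
grasp_force: 68.6
```

```bash
python3 -c "
from h import *
go(540.4,84.5,235,103.6)"
```

```text
t 2.48 pos [541.4  84.4 182.6] ydeg 103.5 turn [ 0.     0.002 -0.002] shift [ 0.0008  0.0003 -0.0524] F [-2.1  1.9  7.2] open mm 7.6 gf 68.6 q [ 0.15  0.29  1.85  0.    1.   -1.65]
```

Converted, -0.05 m is -0.1, -0.04 m is -0.08.

move_arm:
  motion:
    - [0,0,0,0,0,-0.02,0.004]
    - [0,0,0,0,0,-0.05,0.004]
    - [0,0,0,0,0,-0.08,0.004]
    - [0,0,0,0,0,-0.1,0.004]
    - [0,0,0,0,0,-0.1,0.004]

```text
clock: 3.1
eef_pos: [541.2, 84.0, 232.4]
tcp_rot: [-3.141, 0.002, -2.906]
contact_force: [-0.6, -0.2, -2.2]
opening: 0.089
grasp_force: 68.4
```

```bash
python3 -c "
from h import *
go(554,310,235,103.6);shot('side','s1');crop('s1',210,150,410,300,4,'s1c')"
```

```text
t 3.1 pos [541.2  84.  232.4] ydeg 103.5 turn [-0.     0.002 -0.002] shift [-0.0651  0.2168 -0.0025] F [-0.6 -0.2 -2.2] open mm 7.6 gf 68.4 q [ 0.15  0.23  1.8  -0.    1.11 -1.65]
```

View pics/s1c.png

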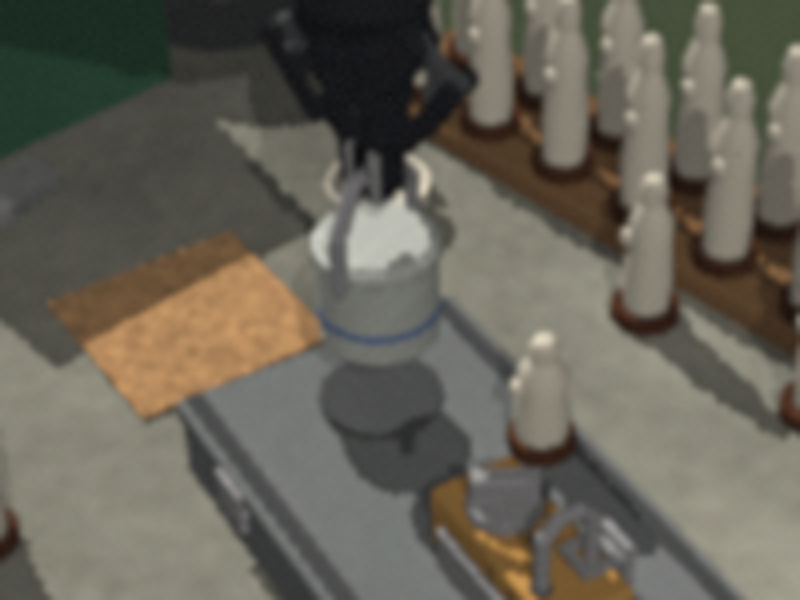

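The kettle hangs upright in the gripper above the stand at about crop (378,280). The mat is at crop (190,320) and clear. I carry it across, easing in and out.

Converted, 0.217 m is 0.434, 0.21 m is 0.42.

move_arm:
  motion:
    - [0,0,0,-0.006,0.02,0,0.004]
    - [0,0,0,-0.02,0.066,0,0.004]
    - [0,0,0,-0.042,0.14,0,0.004]
    - [0,0,0,-0.068,0.226,0,0.004]
    - [0,0,0,-0.094,0.312,0,0.004]
    - [0,0,0,-0.114,0.38,0,0.004]
    - [0,0,0,-0.126,0.42,0,0.004]
    - [0,0,0,-0.13,0.434,0,0.004]

```text
clock: 4.15
eef_pos: [552.9, 311.0, 230.6]
tcp_rot: [-3.141, -0.001, -2.905]
contact_force: [0.3, -1.3, -2.9]
opening: 0.087
grasp_force: 68.4
```

```bash
python3 -c "
from h import *
go(554,310,102,103.6)"
```

```text
t 4.15 pos [552.9 311.  230.6] ydeg 103.5 turn [-0.    -0.001 -0.001] shift [-0.0009 -0.0012  0.1286] F [ 0.3 -1.3 -2.9] open mm 7.4 gf 68.4 q [ 0.51  0.37  1.61 -0.    1.16 -1.3 ]
```

Converted, 0.124 m is 0.248, 0.122 m is 0.244.

move_arm:
  motion:
    - [0,0,0,0,0,0.03,0.004]
    - [0,0,0,0,0,0.09,0.004]
    - [0,0,0,0,0,0.16,0.004]
    - [0,0,0,0,0,0.21,0.004]
    - [0,0,0,0,0,0.236,0.004]
    - [0,0,0,0,0,0.244,0.004]
    - [0,0,0,0,0,0.248,0.004]
    - [0,0,0,0,0,0.248,0.004]

```text
clock: 5.15
eef_pos: [553.8, 310.3, 108.1]
tcp_rot: [3.141, 0.001, -2.906]
contact_force: [-0.0, 0.8, -1.6]
opening: 0.09
grasp_force: 68.3
```

Converted, 0.004 m is 0.008, 0.002 m is 0.004.

move_arm:
  motion:
    - [0,0,0,0,0,0.004,0.004]
    - [0,0,0,0,0,0.008,0.004]
    - [0,0,0,0,0,0.008,0.004]

```text
clock: 5.52
eef_pos: [553.2, 310.1, 103.2]
tcp_rot: [-3.142, -0.0, -2.906]
contact_force: [-1.2, -0.1, -3.6]
opening: 0.09
grasp_force: 68.3
```

Converted, 0.002 m is 0.004, 0.001 m is 0.002.

move_arm:
  motion:
    - [0,0,0,0,0,0.002,0.004]
    - [0,0,0,0,0,0.004,0.004]
    - [0,0,0,0,0,0.004,0.004]

```text
clock: 5.9
eef_pos: [553.7, 310.7, 102.0]
tcp_rot: [3.141, 0.001, -2.906]
contact_force: [-1.2, 1.6, 4.0]
opening: 0.088
grasp_force: 69.1
```

Converted, -0.14 m is -0.28, -0.12 m is -0.24.

move_arm:
  motion:
    - [0,0,0,0,0,0,0.02]
    - [0,0,0,0,0,0,0.05]
    - [0,0,0,0,0,0,0.06]
    - [0,0,0,0,0,-0.04,0.06]
    - [0,0,0,0,0,-0.12,0.06]
    - [0,0,0,0,0,-0.24,0.06]
    - [0,0,0,0,0,-0.28,0.06]
    - [0,0,0,0,0,-0.28,0.06]

```text
clock: 6.9
eef_pos: [554.4, 310.7, 244.6]
tcp_rot: [3.14, 0.005, -2.906]
contact_force: [0.0, 0.4, -0.8]
opening: 0.705
grasp_force: 0.0
```

```bash
python3 -c "
from h import *
go(513,-51,240,48.2)
p,d=shot('top','t1');crop('t1',180,190,430,310,3.2,'t1c')
w=cloud('top',d);m=np.zeros((480,640),bool);m[215:295,190:275]=1
P=w[m&(abs(w[...,2]-74)<5)];print(cv2.minAreaRect(P[:,:2].astype(np.float32)),len(P))"
```

```text
t 6.9 pos [554.4 310.7 244.6] ydeg 103.5 turn [0.004 0.004 0.965] shift [ 0.1246 -0.3421  0.0035] F [ 0.   0.4 -0.8] open mm 60.2 gf 0.0 q [ 0.51  0.35  1.6  -0.    1.18 -1.3 ]
((552.6878051757812, 296.9103698730469), (73.09281921386719, 39.424625396728516), 6.464962959289551) 299
```

View pics/t1c.png

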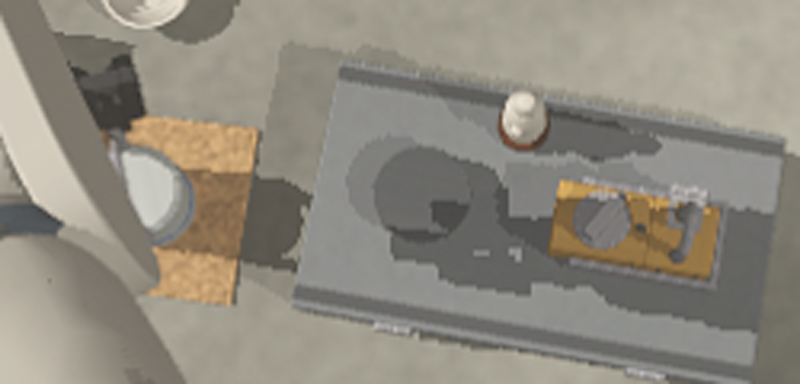

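The kettle stands on the mat at about crop (155,193), with its lid at 74 mm as expected. The lock at crop (635,235) hasn't moved. I go above the dial next.

Converted, -0.342 m is -0.684, -0.33 m is -0.66, 0.965 rad is 0.3072.

move_arm:
  motion:
    - [0,0,0.0318,0.02,-0.06,0,0.05]
    - [0,0,0.0764,0.06,-0.16,0,0.05]
    - [0,0,0.1273,0.1,-0.276,0,0.05]
    - [0,0,0.1783,0.144,-0.392,0,0.05]
    - [0,0,0.2292,0.186,-0.508,0,0.05]
    - [0,0,0.2737,0.22,-0.606,0,0.05]
    - [0,0,0.3072,0.24,-0.66,0,0.05]
    - [0,0,0.3072,0.25,-0.684,0,0.05]

```text
clock: 7.95
eef_pos: [510.3, -52.9, 240.1]
tcp_rot: [-3.14, -0.002, 2.411]
contact_force: [0.7, 0.1, -0.8]
opening: 0.59
grasp_force: 0.0
```

```bash
python3 -c "
from h import *
go(513,-51,115,48.2)
go(513,-51,115,48.2)
p,d=shot('side','s2');crop('s2',290,220,440,330,4,'s2c')"
```

```text
t 7.95 pos [510.3 -52.9 240.1] ydeg 48.1 turn [-0.001 -0.002 -0.001] shift [-0.001   0.0033  0.125 ] F [ 0.7  0.1 -0.8] open mm 50.3 gf 0.0 q [-0.11  0.17  1.86 -0.    1.11 -0.95]
t 7.95 pos [510.3 -52.9 240.1] ydeg 48.1 turn [-0.001 -0.002 -0.001] shift [-0.001   0.0033  0.125 ] F [ 0.7  0.1 -0.8] open mm 50.3 gf 0.0 q [-0.11  0.17  1.86 -0.    1.11 -0.95]
```

Converted, 0.12 m is 0.24, -0.001 m is -0.002.

move_arm:
  motion:
    - [0,0,0,-0.002,0.006,0.06,0.04]
    - [0,0,0,-0.002,0.006,0.14,0.04]
    - [0,0,0,-0.002,0.006,0.2,0.04]
    - [0,0,0,-0.002,0.006,0.23,0.04]
    - [0,0,0,-0.002,0.006,0.24,0.04]
    - [0,0,0,-0.002,0.006,0.24,0.04]

```text
clock: 8.75
eef_pos: [514.6, -49.8, 121.7]
tcp_rot: [3.141, 0.0, 2.413]
contact_force: [0.6, -0.1, 0.1]
opening: 0.464
grasp_force: 0.0
```

```bash
python3 -c "
from h import *
go(513,-51,115,48.2)
p,d=shot('side','s3');crop('s3',290,220,440,330,5,'s3c')"
```

```text
t 8.75 pos [514.6 -49.8 121.7] ydeg 48.2 turn [0.    0.    0.001] shift [ 0.0004 -0.002   0.0067] F [ 0.6 -0.1  0.1] open mm 39.6 gf 0.0 q [-0.1   0.33  1.96  0.    0.86 -0.94]
```

View pics/s3c.png

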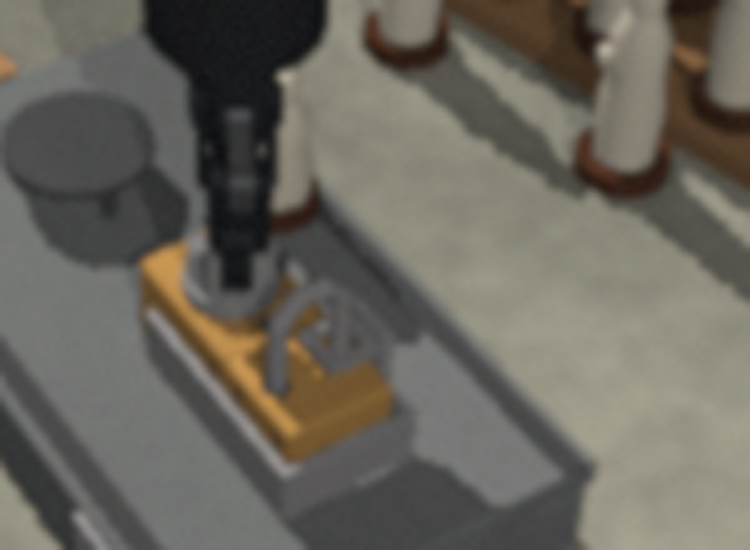

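The fingers straddle the dial at crop (235,275), clear of the shackle (325,330) and the lid statuette. I lower a little, close, then turn clockwise. The tool's z points down, so clockwise from above is +z.

Converted, 0.0065 m is 0.013, -0.002 m is -0.004.

move_arm:
  motion:
    - [0,0,0,0,-0.004,0.013,0.04]
    - [0,0,0,0,-0.004,0.013,0.02]
    - [0,0,0,0,-0.004,0.013,0.006]
    - [0,0,0,0,-0.004,0.013,0.006]
    - [0,0,0,0,-0.004,0.013,0.006]
    - [0,0,0,0,-0.004,0.013,0.006]
  grip_force: 30

```text
clock: 9.55
eef_pos: [512.8, -51.6, 115.0]
tcp_rot: [-3.142, 0.0, 2.412]
contact_force: [-2.6, -1.2, 5.1]
opening: 0.117
grasp_force: 35.5
```

```bash
python3 -c "
from h import *
go(513,-51,115,48.2)
print(sensors.sense()['wrist_torque'])"
```

```text
t 9.55 pos [512.8 -51.6 115. ] ydeg 48.2 turn [-0.  0. -0.] shift [ 0.0003  0.0006 -0.    ] F [-2.6 -1.2  5.1] open mm 10.0 gf 35.5 q [-0.1   0.33  1.97 -0.    0.84 -0.94]
[-0.2428161   0.42458617  0.04207908]
```

Converted, 0.524 rad is 0.1668.

move_arm:
  motion:
    - [0,0,0.0414,0,0,0,0.006]
    - [0,0,0.0828,0,0,0,0.006]
    - [0,0,0.1273,0,0,0,0.006]
    - [0,0,0.1668,0,0,0,0.006]
    - [0,0,0.1668,0,0,0,0.006]
    - [0,0,0.1668,0,0,0,0.006]

```text
clock: 10.3
eef_pos: [512.7, -51.7, 115.0]
tcp_rot: [-3.141, 0.0, 1.888]
contact_force: [-2.4, -2.7, 5.8]
opening: 0.115
grasp_force: 35.7
```

Converted, 0.524 rad is 0.1668.

move_arm:
  motion:
    - [0,0,0.0414,0,0,0,0.006]
    - [0,0,0.0828,0,0,0,0.006]
    - [0,0,0.1273,0,0,0,0.006]
    - [0,0,0.1668,0,0,0,0.006]
    - [0,0,0.1668,0,0,0,0.006]
    - [0,0,0.1668,0,0,0,0.006]

```text
clock: 11.05
eef_pos: [512.7, -51.7, 115.0]
tcp_rot: [-3.141, 0.0, 1.364]
contact_force: [-3.5, -1.1, 5.6]
opening: 0.121
grasp_force: 35.7
```

```bash
python3 -c "
from h import *
go(513,-51,115,-11.9)
print(sensors.sense()['wrist_torque'])"
```

```text
t 11.05 pos [512.7 -51.7 115. ] ydeg -11.9 turn [-0.     0.     0.001] shift [ 0.0008  0.0001 -0.    ] F [-3.5 -1.1  5.6] open mm 10.3 gf 35.7 q [-0.1   0.33  1.97 -0.    0.84  0.1 ]
[-0.32855186  0.44775389 -0.06538894]
```

Converted, -0.12 m is -0.24, -0.03 m is -0.06.

move_arm:
  motion:
    - [0,0,0,0,0,0,0.025]
    - [0,0,0,0,0,0,0.03]
    - [0,0,0,0,0,0,0.03]
    - [0,0,0,0,0,-0.06,0.03]
    - [0,0,0,0,0,-0.17,0.03]
    - [0,0,0,0,0,-0.24,0.03]
    - [0,0,0,0,0,-0.24,0.03]

```text
clock: 11.92
eef_pos: [514.6, -51.6, 237.6]
tcp_rot: [3.136, -0.001, 1.364]
contact_force: [-0.5, -0.8, -0.2]
opening: 0.348
grasp_force: 0.0
```

```bash
python3 -c "
from h import *
go(500.5,-110.7,220,78.1)"
```

```text
t 11.93 pos [514.6 -51.6 237.6] ydeg -11.9 turn [ 0.005  0.004 -1.57 ] shift [-0.0607 -0.0018  0.0176] F [-0.5 -0.8 -0.2] open mm 29.7 gf 0.0 q [-0.1   0.18  1.86  0.    1.1   0.1 ]
```

Converted, -0.061 m is -0.122, -0.001 m is -0.002, -0.18 rad is -0.0573.

move_arm:
  motion:
    - [0,0,-0.0573,-0.02,0,0,0.03]
    - [0,0,-0.1146,-0.04,0,0,0.03]
    - [0,0,-0.1719,-0.06,-0.002,0,0.03]
    - [0,0,-0.2292,-0.08,-0.002,0,0.03]
    - [0,0,-0.2865,-0.1,-0.004,0,0.03]
    - [0,0,-0.3438,-0.122,-0.004,0,0.03]
    - [0,0,-0.4011,-0.122,-0.004,0,0.03]
    - [0,0,-0.4584,-0.122,-0.004,0.02,0.03]

```text
clock: 12.92
eef_pos: [498.1, -110.9, 223.9]
tcp_rot: [3.142, -0.0, 2.809]
contact_force: [-0.3, 0.3, -0.6]
opening: 0.353
grasp_force: 0.0
```

Converted, -0.13 rad is -0.0414.

move_arm:
  motion:
    - [0,0,-0.0414,0,0,0,0.03]
    - [0,0,-0.0414,0,0,0,0.03]
    - [0,0,-0.0414,0,0,0,0.03]

```text
clock: 13.3
eef_pos: [498.1, -110.7, 224.3]
tcp_rot: [3.142, -0.001, 2.931]
contact_force: [0.1, -0.1, 0.5]
opening: 0.35
grasp_force: 0.0
```

```bash
python3 - <<'E'
from h import *
go(500.5,-110.7,133,78.1)
p,d=shot('top','t2');shot('side','s4')
a=cv2.imread('pics/t2.png')[225:290,335:425];b=cv2.imread('pics/s4.png')[240:330,300:400]
cv2.imwrite('pics/v2.png',np.hstack([cv2.resize(a,(400,400),interpolation=cv2.INTER_CUBIC),cv2.resize(b,(400,400),interpolation=cv2.INTER_CUBIC)]))
E
```

```text
t 13.3 pos [ 498.1 -110.7  224.3] ydeg 77.9 turn [ 0.    -0.001 -0.003] shift [-0.0024  0.0005  0.0913] F [ 0.1 -0.1  0.5] open mm 29.9 gf 0.0 q [-0.22  0.18  1.88  0.    1.08 -1.58]
```

View pics/v2.png

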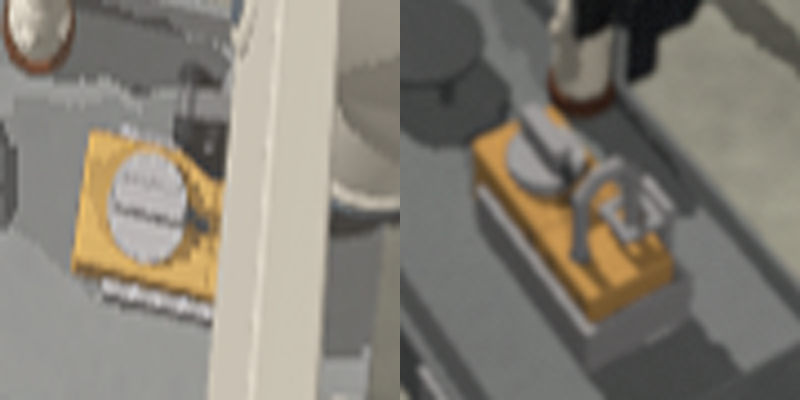

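The pointer's dark nose now faces the stud and shackle, in the top crop at (200,222) and in the side crop at (575,155). The dial is home. I re-measure the bow in the side view.

```bash
python3 - <<'E'
from h import *
yaw=np.deg2rad(-11.9);C=np.array([519.64,-7.30]);A=np.array([[np.cos(yaw),-np.sin(yaw)],[np.sin(yaw),np.cos(yaw)]])
w=cloud('side',np.load('pics/s4.npy'));L=np.dstack([(w[...,:2]-C)@A,w[...,2]])
m=(abs(L[...,0])<35)&(L[...,2]>148)&(L[...,2]<162)&(L[...,1]<-85)&(L[...,1]>-130)
print(cv2.minAreaRect(w[m][:,:2].astype(np.float32)),L[m].min(0),L[m].max(0))
E
```

```text
((499.1137390136719, -111.4039306640625), (8.663508415222168, 31.71043586730957), 76.27462768554688) [ -14.48844784 -110.85463979  148.35692735] [  17.21702319 -101.66411992  159.2134268 ]
```

Converted, 0.06 m is 0.12, 0.03 m is 0.06.

move_arm:
  motion:
    - [0,0,0,-0.004,0,0.06,0.03]
    - [0,0,0,-0.004,0,0.12,0.03]
    - [0,0,0,-0.004,0,0.12,0.03]

```text
clock: 13.78
eef_pos: [498.8, -110.9, 163.1]
tcp_rot: [3.142, -0.004, 2.933]
contact_force: [-0.1, -0.3, -0.3]
opening: 0.353
grasp_force: 0.0
```

Converted, 0.03 m is 0.06, 0.02 m is 0.04.

move_arm:
  motion:
    - [0,0,0,-0.002,0,0.04,0.03]
    - [0,0,0,-0.002,0,0.06,0.03]
    - [0,0,0,-0.002,0,0.06,0.015]
    - [0,0,0,-0.002,0,0.06,0.003]
    - [0,0,0,-0.002,0,0.06,0.003]
    - [0,0,0,-0.002,0,0.06,0.003]
    - [0,0,0,-0.002,0,0.06,0.003]
  grip_force: 100

```text
clock: 14.65
eef_pos: [501.6, -111.4, 135.5]
tcp_rot: [3.142, 0.001, 2.934]
contact_force: [-2.4, 1.0, 7.3]
opening: 0.066
grasp_force: 98.2
```

```bash
python3 -c "
from h import *
go(500,-111,163,78.1);print(sensors.sense()['wrist_torque'])"
```

```text
t 14.65 pos [ 501.6 -111.4  135.5] ydeg 78.1 turn [ 0.     0.001 -0.   ] shift [ 0.0016  0.0001 -0.0275] F [-2.4  1.   7.3] open mm 5.6 gf 98.2 q [-0.22  0.3   1.96  0.    0.88 -1.58]
[0.12877147 0.31377315 0.00445577]
```

Converted, -0.031 m is -0.062, -0.03 m is -0.06.

move_arm:
  motion:
    - [0,0,0,0,0,-0.012,0.003]
    - [0,0,0,0,0,-0.024,0.003]
    - [0,0,0,0,0,-0.036,0.003]
    - [0,0,0,0,0,-0.048,0.003]
    - [0,0,0,0,0,-0.06,0.003]
    - [0,0,0,0,0,-0.062,0.003]
    - [0,0,0,0,0,-0.062,0.003]

```text
clock: 15.52
eef_pos: [501.4, -111.5, 166.0]
tcp_rot: [3.142, 0.0, 2.934]
contact_force: [1.0, 0.1, -0.2]
opening: 0.07
grasp_force: 97.8
```

```bash
python3 - <<'E'
from h import *
go(500,-111,163,78.1)
p,d=shot('side','s5');crop('s5',290,200,440,330,4.6,'s5c')
E
```

```text
t 15.53 pos [ 501.4 -111.5  166. ] ydeg 78.1 turn [ 0.  0. -0.] shift [0.0015 0.0002 0.003 ] F [ 1.   0.1 -0.2] open mm 5.9 gf 97.8 q [-0.22  0.26  1.93  0.    0.95 -1.58]
```

View pics/s5c.png

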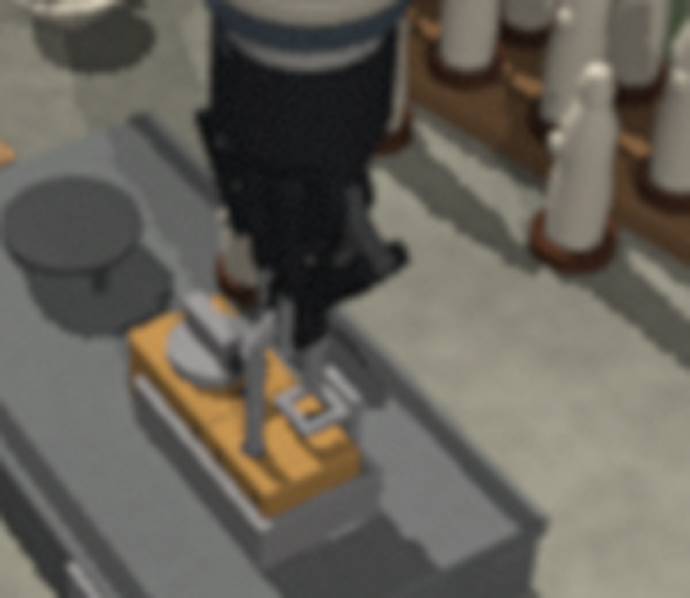

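The shackle is up and its short leg stands clear above the eye at crop (318,405). The lock is still lying in the channel and the pointer still faces the stud. I slide it along +y, which is the tool's +y, by 50 mm.

Converted, 0.051 m is 0.102, 0.047 m is 0.094.

move_arm:
  motion:
    - [0,0,0,0,0.01,0,0.003]
    - [0,0,0,0,0.024,0,0.003]
    - [0,0,0,0,0.038,0,0.003]
    - [0,0,0,0,0.052,0,0.003]
    - [0,0,0,0,0.066,0,0.003]
    - [0,0,0,0,0.08,0,0.003]
    - [0,0,0,0,0.094,0,0.003]
    - [0,0,0,0,0.102,0,0.003]

```text
clock: 16.58
eef_pos: [511.8, -61.0, 165.7]
tcp_rot: [3.142, -0.0, 2.934]
contact_force: [0.2, -1.3, -1.9]
opening: 0.064
grasp_force: 97.9
```

```bash
python3 - <<'E'
from h import *
go(511,-62,166,78.1)
yaw=np.deg2rad(-11.9);C=np.array([519.64,-7.30]);A=np.array([[np.cos(yaw),-np.sin(yaw)],[np.sin(yaw),np.cos(yaw)]])
p,d=shot('side','s6');crop('s6',290,200,440,330,4.6,'s6c')
w=cloud('side',d);L=np.dstack([(w[...,:2]-C)@A,w[...,2]]);p=p.astype(int)
m=(p[...,0]-p[...,2]>60)&(abs(L[...,0])<40)&(abs(L[...,1])<140)&(abs(L[...,2]-104)<6)
print(L[m].min(0),L[m].max(0))
E
```

```text
t 16.57 pos [511.8 -61.  165.7] ydeg 78.1 turn [ 0. -0.  0.] shift [ 0.0006 -0.0012 -0.0003] F [ 0.2 -1.3 -1.9] open mm 5.5 gf 97.9 q [-0.12  0.26  1.93  0.    0.95 -1.48]
[-26.0341788  -82.81416645  98.09909023] [ 27.84973609  42.03108116 108.93471626]
```

View pics/s6c.png

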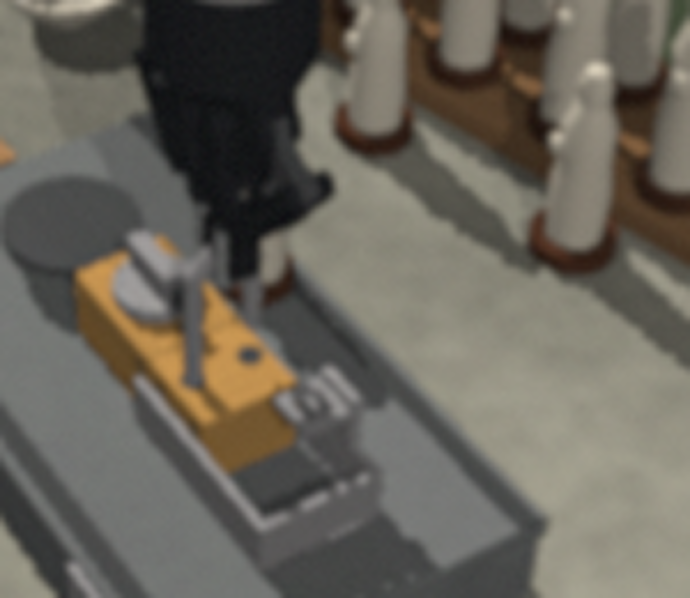

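The lock has moved about 50 mm, with its rear end at chest y = -83. That clears the tongue's edge at -92, and the stud side is free. Now I lift gently.

Converted, -0.08 m is -0.16, -0.068 m is -0.136.

move_arm:
  motion:
    - [0,0,0,0,0.002,-0.008,0.003]
    - [0,0,0,0,0.002,-0.02,0.003]
    - [0,0,0,0,0.002,-0.04,0.003]
    - [0,0,0,0,0.002,-0.064,0.003]
    - [0,0,0,0,0.002,-0.088,0.003]
    - [0,0,0,0,0.002,-0.112,0.003]
    - [0,0,0,0,0.002,-0.136,0.003]
    - [0,0,0,0,0.002,-0.16,0.003]

```text
clock: 17.62
eef_pos: [512.0, -60.5, 246.6]
tcp_rot: [-3.142, 0.0, 2.934]
contact_force: [0.2, 0.1, -4.1]
opening: 0.07
grasp_force: 97.7
```

Converted, -0.026 m is -0.052, -0.024 m is -0.048.

move_arm:
  motion:
    - [0,0,0,0,0,-0.02,0.003]
    - [0,0,0,0,0,-0.036,0.003]
    - [0,0,0,0,0,-0.048,0.003]
    - [0,0,0,0,0,-0.052,0.003]
    - [0,0,0,0,0,-0.052,0.003]
    - [0,0,0,0,0,-0.052,0.003]
    - [0,0,0,0,0,-0.052,0.003]
    - [0,0,0,0,0,-0.052,0.003]

```text
clock: 18.62
eef_pos: [511.9, -60.5, 271.6]
tcp_rot: [-3.142, -0.0, 2.934]
contact_force: [0.2, -0.2, -4.8]
opening: 0.073
grasp_force: 97.7
```

```bash
python3 - <<'E'
from h import *
go(511,-62,166,78.1)
p,d=shot('side','s7');cv2.imwrite('pics/s7c.png',cv2.resize(cv2.cvtColor(p,cv2.COLOR_RGB2BGR)[130:380,180:500],None,fx=2.4,fy=2.4,interpolation=cv2.INTER_CUBIC))
w=cloud('side',d);p=p.astype(int)
m=np.zeros((480,640),bool);m[130:380,280:420]=1
m&=(p[...,0]-p[...,2]>60)&(w[...,2]>80)
print(np.nanpercentile(w[m],[0,2,50,98,100],axis=0).round(1))
E
```

```text
t 18.62 pos [511.9 -60.5 271.6] ydeg 78.1 turn [-0. -0. -0.] shift [ 0.0006 -0.0016  0.1056] F [ 0.2 -0.2 -4.8] open mm 6.2 gf 97.7 q [-0.12  0.14  1.82 -0.    1.18 -1.48]
[[478.2 -92.5  83.1]
 [480.7 -90.9  86.4]
 [507.3 -63.3 205.7]
 [891.5 577.4 209.3]
 [906.6 597.4 210.7]]
```

View pics/s7c.png

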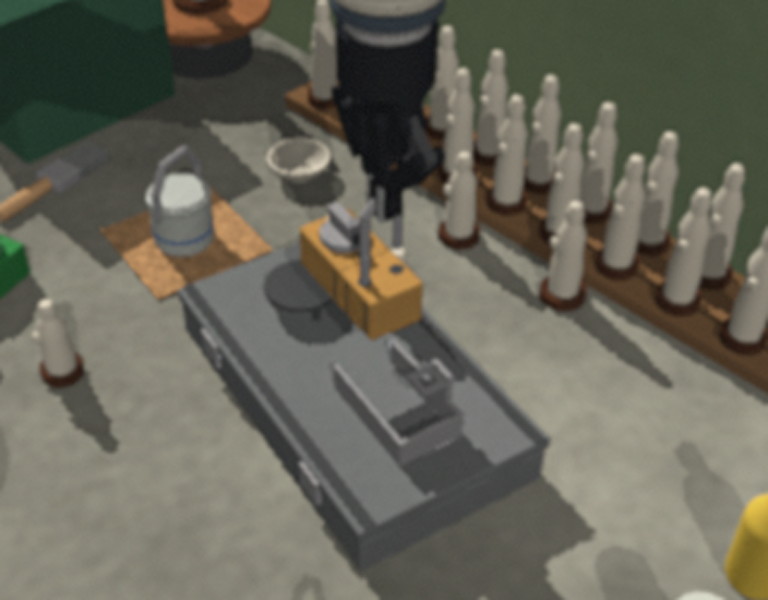

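The lock hangs level and open at crop (360,275), its top at 206 mm, so its underside is about 100 mm over the lid. The kettle stands upright on the mat at crop (180,215), and everything I can see of the rest is in place. I hand the job in.

```bash
python3 -c "
from h import *
print(order.sign_off())"
```

```text
the job is handed in; nothing more can be done
None
```

The kettle is upright on the cork mat, and the unlocked padlock was held level, shackle open, about 100 mm above the chest lid when I handed the job in at about 18.7 s; the hand-in returned no verdict.

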